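# Get the ring mandrel out from behind the row and set the goldsmith's bench in order again

### The job

Three things stand close in front of the stepped steel ring mandrel in its wooden rack: stand all three upright on the leather mat, then lift out the mandrel and lay it centred in the V notches of the steel rest near the robot. When it lies there, put the tool pot, the bottle and the punch stand back upright, each on the very spot where it stood at the start and the punch stand turned as it was, and leave the tin, the hammer and the pliers alone; set everything down gently, dropping nothing.

Things in the scene. Friction and masses are not known exactly. Their poses are not given: they have to be found in the camera images.
- pot: Tool pot: a turned beech cylinder 56 mm in diameter, 85 mm high, with a few thin scriber and graver ends sticking out of its mouth up to 114 mm above its foot (all one rigid piece, 0.22 kg). Origin at the centre of its foot, z up. Stands in one of the three places on the rack's board.
- bottle: Closed amber glass bottle with black cap: straight body 52 mm in diameter up to 78 mm, shoulder and cap above that to 113 mm (0.20 kg). Origin at the centre of its foot, z up. Stands in one of the three places on the rack's board.
- punches: Punch stand: wooden block 48 mm (its x) by 54 mm (its y) by 70 mm high with six ball-headed steel punches standing in it up to 100 mm above its foot (one rigid piece, 0.30 kg). Origin at the centre of its foot, z up. Stands in one of the three places on the rack's board, turned at most 0.15 rad from the rack's axes.
- mandrel: Stepped ring mandrel: round steel bar, 240 mm long, 0.6 kg, lying level along its y in the rack. Origin on its axis where to grip, within 3 mm of the centre of mass. From the origin to +y: 24 mm of 26 mm diameter, then the dark knurled handle (20 mm diameter, 90 long). To -y: 16 mm of 26 diameter, then 23 (35 long), 20 (45 long), 17 (30 long). Handle and 20 mm step lie in the notches. It may roll.
- rack: Fixed dark wooden board 140 (x) by 320 (y) by 12 mm, origin under its centre, front (-x) to the robot. At x +28 mm two wooden V saddles, y +73 and -73, 14 mm thick, 46 wide: 90 degree notches, bottom 26, edges 43 above the origin. The mandrel lies in them along y, axis 40 mm up. On the board in front, near x -26, y -100, 0, +100, stand the other three in any order. Rack and mat may swap sides.
- mat: Fixed flat brown leather mat, the side area: 150 mm (x) by 330 mm (y), 4 mm thick, origin under its centre, z up. Empty at the start.
- rest: Fixed steel rest near the robot, where the mandrel goes: plate 66 (x) by 190 (y) by 12 mm, origin under its centre, two steel V saddles at x 0, y +73 and -73 mm, same shape and height as the rack's. A mandrel lying in them has its axis along the rest's y, 40 mm above the origin; centred: its origin over the rest's origin. Handle at either end.
- tin: Bystander: round brass tin, 62 mm in diameter, 33 mm high, lying beyond the work. Origin at the centre of its foot.
- hammer: Bystander: small hammer lying on the bench at the left, about 230 mm along its x, head at +x, 25 mm high. Origin under the middle of its length.
- pliers: Bystander: pliers with black handles lying on the bench at the right, about 155 mm along its x, jaws at +x, 13 mm high. Origin under the middle.
There are look-alikes about, which are no part of the job. Leave any blue look-alike of the pot alone. There is more than one size of the mandrel; the job needs the larger.

How it is judged:
By the outcome, as a careful person would: the job done as asked, in the order asked, and still so for the second after the job is handed in, with the robot touching nothing.
It also fails if it takes over 141 s, if anything falls off the work surface, if the arm or the gripper's body presses on something with over 40 N, if the wrist force passes 120 N, or if a joint passes its speed limit or range.

### The arm

A 6-joint arm with a two-finger parallel gripper is mounted at the origin on the work surface. World frame = base frame: x ahead of the robot, y to its left, z up, the work surface at z = 0. Lengths are in m, angles in degrees, forces in N, time in s.
With the tool pointing down it reaches from about 0.425 to 0.95 m from the base axis. Payload 14.7 kg.
Tool frame: the origin (TCP) lies between the finger pads; the fingertips stand 25 mm ahead of it and the grasp point (between the pads) lies 6 mm ahead of it (robot.nose_length is the distance from the TCP to the fingertips, in m); z points along the fingers, y is the line along which they close (so a half turn about z gives the same grasp; the last joint's range is limited). The gripper opens to 85 mm and grips with 20 to 120 N. Pads are 22 mm wide; open, the fingers measure 114 mm over their backs; the gripper's body (76 mm by 85 mm) begins 54 mm behind the grasp point. The pads swing forward as they close: fully open they stand 13 mm farther back than shut.
Start: joints at [-65.753, 27.513, 91.461, -0, 61.026, -2.67], TCP at [0.294, -0.58, 0.222] pointing down, gripper open.
Joint ranges: [-157.49, 157.49], [-46.99, 117.5], [13.45, 153.17], [-89.5, 269.5], [5.16, 153.95], [-167.48, 167.48]. Speed limits (degrees/s): [108.29, 108.29, 136.94, 172.46, 172.46, 172.46].

### API

Orientations are given as [roll, pitch, yaw] about the fixed x, y, z axes, in that order (R = Rz(yaw) Ry(pitch) Rx(roll)).
In Python, from rig import robot, viewer, finish_job gives the robot as it stands.
- The arm moves only by the tool send_rows, never from a script. Its argument "motion" is text: rows parted by semicolons, each of 4 numbers parted by spaces: the shift along the tool's x, y, z in cm, then the turn about the tool's z in degrees. A call has 1 to 10 rows; each row shifts and turns the commanded pose from where the row before left it, along the tool's axes as they then stand; what a row does not reach is not made up. A row lasts 1/10 s, in which the tool goes at most 50 mm and 8.59 degrees, less where a joint would pass 70% of its speed; a pose out of reach is approached as far as the arm can. A call is refused whole if a number of a shift passes 5 or a number of a turn 8.59, either way. A call with a gripper value outside its range is refused whole. "fingers" is the opening, from 0 (shut) to 1 (fully open), set as the call begins (left out, the last holds). The fingers move at their own pace and stop on an object; "grip_force" is the grip in N (left out, the last holds). Time passes only in rows, so rows that do not move let the fingers close. It gives the time, the measured TCP pose, the force, the opening and the grip force at its end, in the units of the state.
- robot.observe(): the state, without advancing time (a new reading comes with each control period).
- viewer.camera(name): name is "side" or "top"; returns a dict with "color" (480x640x3 uint8, red, green, blue), "K" (3x3 intrinsics, pixels), "dist" ([k1, k2, p1, p2, k3] as OpenCV has them; the pictures are not rectified), "extrinsics" (4x4, takes a point from world to camera coordinates). Camera axes: x right, y up, looking along -z (the intrinsics and any distortion apply to the point x, -y, -z); pixel columns grow to the right and rows downward; lengths in m; the calibration is good to about 2 mm. A picture is of the moment at which its call begins. There is no depth.
- finish_job(): hands the job in; it is judged then, once.
The state is a dict: "t": time; "qpos": joint angles; "joint_vel": joint speeds; "joint_torque": joint torques, N m; "tcp_pos": TCP position; "tcp_rot": TCP orientation; "contact_force": force on the tool from outside, world axes, zero at the start; "wrist_torque": the same for the moment, N m; "finger_gap": finger opening in m; "gripper_force": force on a finger pad.
Only numpy, scipy, OpenCV 4.12 (cv2) and the standard library are available. Lean on these libraries where they do the work, as an engineer would, in place of code of your own. Each camera call takes 0.05 s, during which the arm holds its last target. There are 200 camera calls.

## Working session

There is one attempt and no reset: what is moved stays moved. The work goes in short steps, Python scripts to look and compute and a tool call to move; the robot and the scene stay as the last step left them, time stands still between calls to the robot, and variables do not carry over. Pictures are saved under pics/ and viewed, at most 14 in all, crops included, and the job is handed in when it is done.

Besides the shell and the picture viewer there is one more tool, called after ">>>" by a JSON object that holds its "name" and its "arguments". send_rows: Moves the arm, as the interface text tells. Its arguments: {"type":"object","properties":{"motion":{"type":"string"},"fingers":{"type":"number"},"grip_force":{"type":"number"}},"required":["motion"]}

```bash
ls; mkdir -p pics
python3 - <<'E'
from rig import robot, viewer
import cv2,json,numpy as np,pickle
s=robot.observe();print({k:np.round(v,3).tolist() for k,v in s.items()})
d={}
for n in("side","top"):
    c=viewer.camera(n);d[n]=c;cv2.imwrite(f"pics/{n}0.png",c["color"][:,:,::-1]);print(n,c["K"],c["dist"],c["extrinsics"])
pickle.dump(d,open("cams0.pkl","wb"))
E
```

```text
pics
{'t': 0.0, 'qpos': [-65.75, 27.549, 91.494, 0.002, 61.025, -2.671], 'joint_vel': [0.019, -0.017, -0.093, -0.005, -0.042, 0.028], 'joint_torque': [0.0, -95.065, -43.019, -0.0, 0.012, 0.0], 'tcp_pos': [0.294, -0.579, 0.221], 'tcp_rot': [-179.932, -0.005, 26.919], 'contact_force': [-0.248, -0.342, 0.201], 'wrist_torque': [0.001, -0.055, 0.079], 'gripper_force': 0.0, 'finger_gap': 0.086}
side [[516.30090538   0.         319.60842034]
 [  0.         516.30090538 237.91172114]
 [  0.           0.           1.        ]] [-0.00296122  0.          0.          0.          0.        ] [[-0.84863242 -0.52893777 -0.00691768  0.46856022]
 [ 0.3971328  -0.64569311  0.65220085 -0.2801098 ]
 [-0.34944036  0.55073155  0.75801464 -1.17757934]
 [ 0.          0.          0.          1.        ]]
top [[589.17132477   0.         307.76608474]
 [  0.         589.17132477 239.34849794]
 [  0.           0.           1.        ]] [-0.0542795  0.         0.         0.         0.       ] [[ 0.01365674 -0.99987526  0.00793421 -0.03853344]
 [ 0.99735559  0.01418793  0.07127777 -0.55353052]
 [-0.07138145  0.0069398   0.99742495 -1.62978531]
 [ 0.          0.          0.          1.        ]]
```

View pics/top0.png

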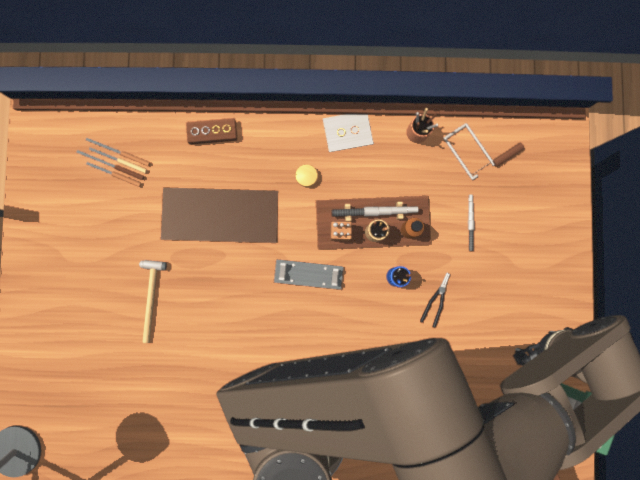

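View pics/side0.png

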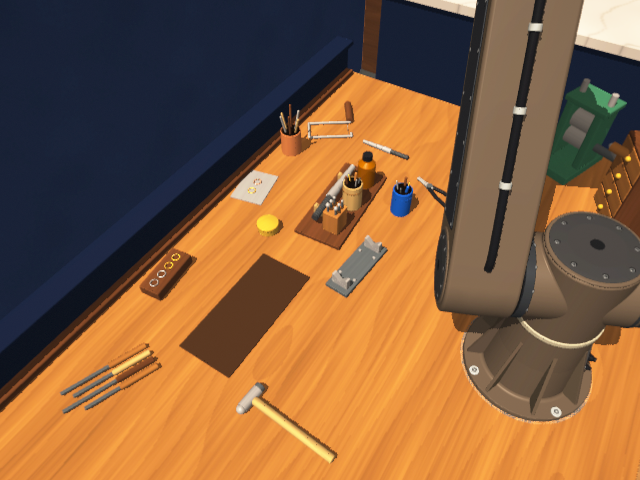

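The candidates are:
- **Pot:** the beech one at top (378,230) on the rack. The blue one (400,277) and the reddish one (421,126) are look-alikes.
- **Mandrel:** the larger one at (377,211) in the rack. The small one is at (472,222).
- **Bottle:** (414,228).
- **Punches:** (341,230).
- **Mat:** (220,215).
- **Rest:** (309,274).

Next is a close crop to check these.

```bash
cat > h.py <<'E'
import numpy as np,cv2,pickle
C=pickle.load(open("cams0.pkl","rb"))
F=np.diag([1.,-1,-1])
def proj(n,P,C=C):
    c=C[n];E=c["extrinsics"];P=np.atleast_2d(np.asarray(P,float))
    p=(P@E[:3,:3].T+E[:3,3])@F
    return cv2.projectPoints(p.reshape(-1,1,3),np.zeros(3),np.zeros(3),c["K"],np.array(c["dist"]))[0].reshape(-1,2)
def ray(n,px,z,C=C):
    c=C[n];E=c["extrinsics"]
    q=cv2.undistortPoints(np.array(px,float).reshape(-1,1,2),c["K"],np.array(c["dist"])).reshape(-1,2)
    d=np.c_[q,np.ones(len(q))]@F@E[:3,:3];o=-E[:3,:3].T@E[:3,3]
    return o+d*((np.asarray(z)-o[2])/d[:,2])[:,None]
def crop(n,u,v,w,h,s,f,C=C,img=None):
    im=(C[n]["color"][:,:,::-1] if img is None else img)[v:v+h,u:u+w]
    cv2.imwrite(f,cv2.resize(np.ascontiguousarray(im),None,fx=s,fy=s,interpolation=cv2.INTER_CUBIC))
def snap(f=None):
    from rig import viewer
    d={n:viewer.camera(n) for n in("side","top")}
    return d
E
python3 - <<'E'
from h import *
crop("top",265,160,180,135,4.4,"pics/ct.png")
crop("side",285,135,130,165,3.6,"pics/cs.png")
E
```

```text
(no output)
```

View pics/ct.png

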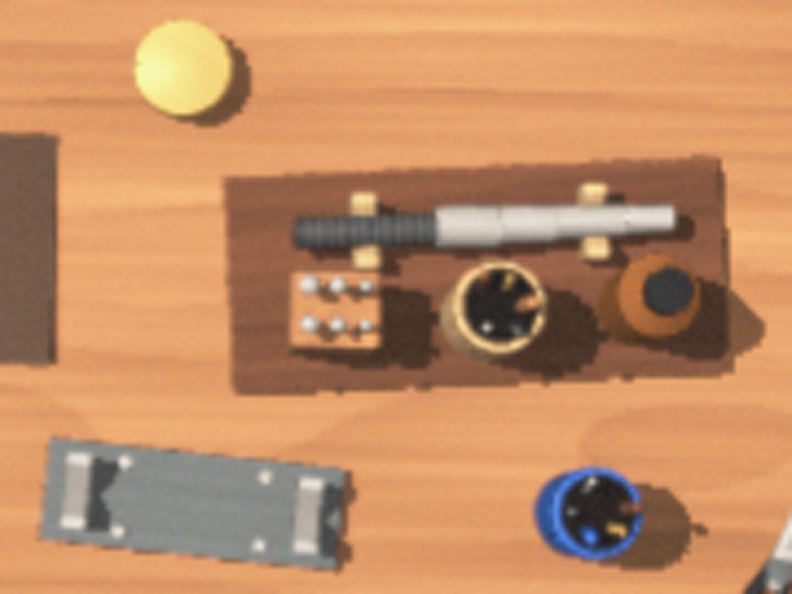

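View pics/cs.png

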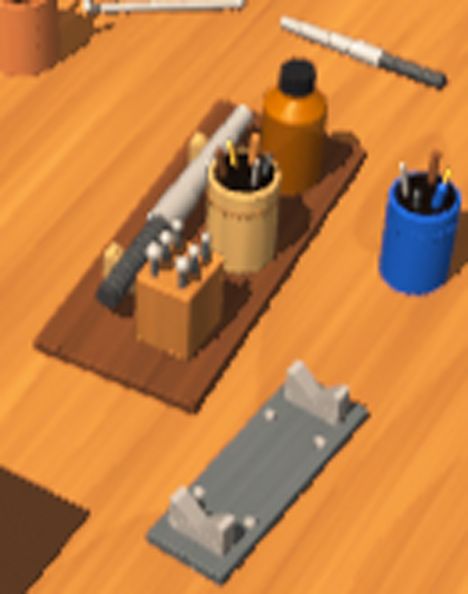

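```bash
cat >> h.py <<'E'
from scipy.optimize import least_squares
def T(a,s,u0,v0): return (np.array(a,float)+.5)/s-.5+[u0,v0]
def place(p,L):
    c,s=np.cos(p[2]),np.sin(p[2]);L=np.asarray(L,float)
    return np.c_[p[0]+c*L[:,0]-s*L[:,1],p[1]+s*L[:,0]+c*L[:,1],L[:,2]]
def fit(L,obs,x0=(.7,0,0),C=C):
    """obs: list of (cam, index list, pixels)"""
    f=lambda p:np.concatenate([(proj(n,place(p,np.asarray(L)[i]),C)-np.asarray(px)).ravel() for n,i,px in obs])
    r=least_squares(f,x0);return r.x,np.abs(r.fun).max(),r.fun.reshape(-1,2)
def box(a,b,z): return [[a/2,b/2,z],[a/2,-b/2,z],[-a/2,-b/2,z],[-a/2,b/2,z]]
E
cat > m.py <<'E'
from h import *
t=lambda a:T(a,4.4,265,160); s=lambda a:T(a,3.6,285,135)
R={}
def go(k,L,o):
    p,m,r=fit(L,o);R[k]=p;print(k,np.round(p,4),np.round(np.degrees(p[2]),2),"res",np.round(r,1).tolist())
I=range(4)
go("rack",box(.14,.32,.012),[("top",I,t([(225,178),(720,157),(733,373),(233,393)])),("side",[3,0,2] and [2,3],s([(364,152),(196,411)])[[0,1]])])
go("rest",box(.066,.19,.012),[("top",I,t([(52,438),(351,470),(342,570),(40,540)])),("side",[1,2,3,0][1:3],s([(369,411),(222,583)]))])
go("mat",box(.15,.33,.004),[("top",I,[(162,187.5),(278,190.5),(277,242.5),(161,241)]),("side",I,[(181,346),(266,254),(309,271),(231,375)])])
go("punches",box(.048,.054,.07)+box(.048,.054,.012),[("top",I,t([(291,272),(381,271),(382,349),(290,348)])),("side",[3,2,0,7,6],s([(186,303),(224,265),(137,282),(183,357),(220,322)]))])
# mandrel
go("mandrel",[[0,.114,.04],[0,.024,.04],[0,-.126,.04]],[("top",[0,1,2],t([(294,232),(437,226),(675,217)]))])
a=ray("top",t([(500,308)]),.085);b=ray("side",s([(244.5,180)]),.085);print("pot",a,b);R["pot"]=(a[0]+b[0])/2
a=ray("top",t([(667,290)]),.113);b=ray("side",s([(297,70)]),.113);print("bottle",a,b);R["bottle"]=(a[0]+b[0])/2
a=ray("top",[(306.7,176)],.033);print("tin",a)
pickle.dump(R,open("R.pkl","wb"))
# overlay
for n,(u,v,w,h,sc) in {"top":(265,160,180,135,4.4),"side":(285,135,130,165,3.6)}.items():
    im=cv2.resize(C[n]["color"][v:v+h,u:u+w,::-1].copy(),None,fx=sc,fy=sc,interpolation=cv2.INTER_CUBIC)
    def ln(P,col,cl=True):
        q=((proj(n,P)-[u,v]+.5)*sc-.5).round().astype(int);cv2.polylines(im,[q.reshape(-1,1,2)],cl,col,1)
    cir=lambda p,r,z:[[p[0]+r*np.cos(A),p[1]+r*np.sin(A),z] for A in np.linspace(0,6.28,60)]
    for k,a,b,z in(("rack",.14,.32,.012),("rest",.066,.19,.012),("punches",.048,.054,.07),("punches",.048,.054,.012)): ln(place(R[k],box(a,b,z)),(0,255,0))
    for r,z in((.028,.085),(.028,.012)): ln(cir(R["pot"],r,z),(255,0,0))
    for r,z in((.026,.078+.012),(.026,.012)): ln(cir(R["bottle"],r,z),(255,255,0))
    for d in(-.013,.013): ln(place(R["mandrel"],[[d,.024,.04],[d,-.016,.04]]),(0,255,0))
    ln(place(R["mandrel"],[[0,.114,.04],[0,-.126,.04]]),(0,0,255))
    cv2.imwrite(f"pics/ov_{n}.png",im)
E
python3 m.py
```

```text
rack [ 0.6062 -0.2139  0.0582] 3.33 res [[-0.6, -0.2], [-0.6, -0.2], [-0.6, -0.1], [-0.2, 0.3], [1.5, -1.0], [-0.1, -1.4]]
rest [ 0.4565 -0.0342 -0.0919] -5.27 res [[-0.4, -0.2], [-1.0, -0.3], [-1.3, 0.4], [-0.2, 0.1], [0.8, -1.1], [0.6, -1.8]]
mat [0.6203 0.2193 0.0025] 0.14 res [[0.7, 0.9], [0.4, -0.9], [0.6, -0.2], [0.1, -0.1], [-0.3, -1.2], [-2.5, -2.5], [1.6, 3.9], [0.4, 1.2]]
punches [ 0.5788 -0.1205 -0.0228] -1.3 res [[0.6, -1.2], [-0.0, -0.2], [-0.8, -0.4], [0.3, -0.9], [0.6, 1.7], [0.6, -0.0], [-1.0, 0.4], [1.0, 1.1], [1.0, -1.4]]
mandrel [ 0.635  -0.2099  0.0545] 3.12 res [[0.3, -0.0], [0.1, 0.0], [-0.3, -0.0]]
pot [[ 0.57838032 -0.22009264  0.085     ]] [[ 0.58076515 -0.22048226  0.085     ]]
bottle [[ 0.58824323 -0.31753858  0.113     ]] [[ 0.59409313 -0.32627271  0.113     ]]
tin [[ 0.73090802 -0.02530686  0.033     ]]
```

```bash
sed -i 's/box(.048,.054,.07)+/box(.048,.054,.082)+/; s/),.085);/),.097);/g; s/),.113);/),.125);/g; s/.048,.054,.07)/.048,.054,.082)/; s/(.028,.085)/(.028,.097)/' m.py; python3 m.py
python3 - <<'E'
import cv2,numpy as np
a=cv2.imread("pics/ov_top.png");b=cv2.imread("pics/ov_side.png")
cv2.imwrite("pics/ov.png",np.hstack([a[120:,180:792],b[0:474]])[:, :][:600] if 0 else cv2.resize(np.hstack([a[120:594,200:792][:, :],b[60:534,:]]),(800,int(474*800/(592+b.shape[1])))))
E
```

```text
rack [ 0.6062 -0.2139  0.0582] 3.33 res [[-0.6, -0.2], [-0.6, -0.2], [-0.6, -0.1], [-0.2, 0.3], [1.5, -1.0], [-0.1, -1.4]]
rest [ 0.4565 -0.0342 -0.0919] -5.27 res [[-0.4, -0.2], [-1.0, -0.3], [-1.3, 0.4], [-0.2, 0.1], [0.8, -1.1], [0.6, -1.8]]
mat [0.6203 0.2193 0.0025] 0.14 res [[0.7, 0.9], [0.4, -0.9], [0.6, -0.2], [0.1, -0.1], [-0.3, -1.2], [-2.5, -2.5], [1.6, 3.9], [0.4, 1.2]]
punches [ 0.5769 -0.1176 -0.0187] -1.07 res [[-0.3, -0.9], [-0.8, -0.0], [-1.5, -0.0], [-0.6, -0.5], [0.8, -0.4], [0.8, -2.3], [-0.9, -1.7], [1.1, 2.0], [1.1, -0.6]]
mandrel [ 0.635  -0.2099  0.0545] 3.12 res [[0.3, -0.0], [0.1, 0.0], [-0.3, -0.0]]
pot [[ 0.57730113 -0.21856846  0.097     ]] [[ 0.57492691 -0.20917752  0.097     ]]
bottle [[ 0.58706834 -0.31523363  0.125     ]] [[ 0.58791994 -0.31332537  0.125     ]]
tin [[ 0.73090802 -0.02530686  0.033     ]]
```

View pics/ov_top.png

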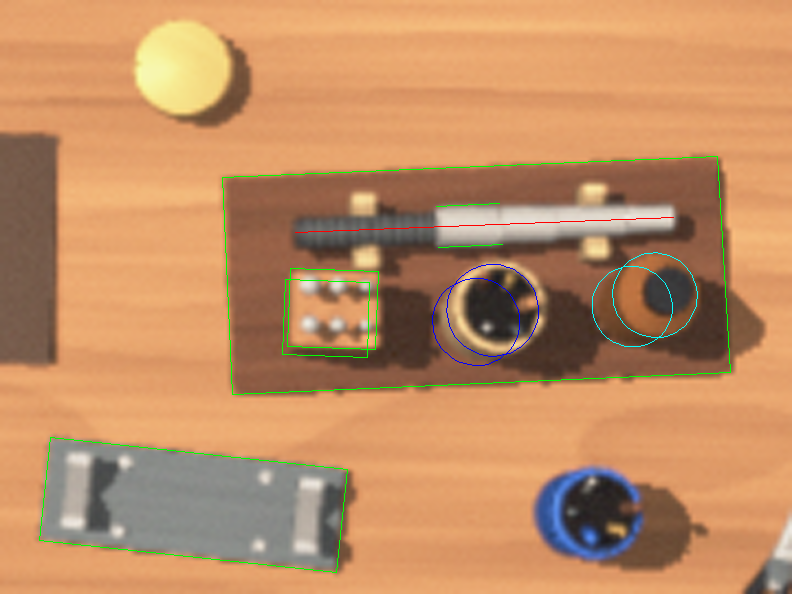

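View pics/ov_side.png

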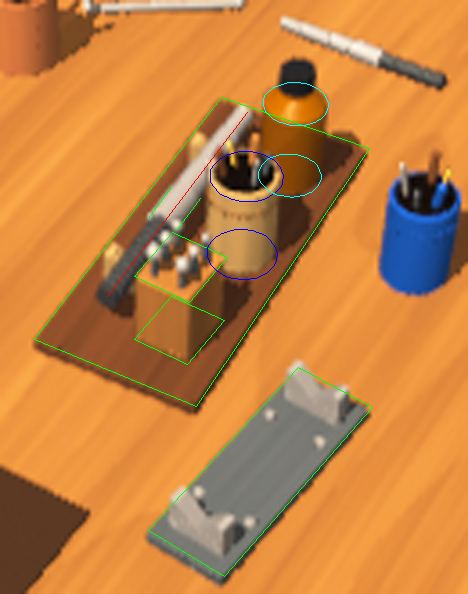

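Top view overlay fits the rack and rest; the pot, bottle and punches are about 2–3 mm off, since the side pixels bias them. I'll refine with top image edges.

Run:
```python
from h import *
im=C["top"]["color"].astype(float)
g=im[...,0]  # red: block bright vs board dark
def sub(prof,idx,rise):
    d=np.diff(prof)*(1 if rise else -1);k=d.argmax();w=np.clip(d[max(0,k-1):k+2],0,None);return idx[0]+max(0,k-1)+.5+(w*np.arange(len(w))).sum()/w.sum()
t=lambda a:T(a,4.4,265,160)
cols=np.arange(334,349)
top=[sub(g[217:226,c],[217],True) for c in cols]; bot=[sub(g[234:244,c],[234],False) for c in cols]
print(np.round(top,1),np.round(bot,1))
rows=np.arange(224,237)
L=[sub(g[r,326:336],[326],True) for r in rows];R=[sub(g[r,347:356],[347],False) for r in rows]
print(np.round(L,1),np.round(R,1))
A=[]
for e,z in((top,.082),(bot,.082)):
    P=ray("top",np.c_[cols,e],.082);P=P[np.abs(P[:,0]-np.median(P[:,0]))<.003];m,b=np.polyfit(P[:,1],P[:,0],1);A.append(P.mean(0));print("x-edge yaw",np.degrees(np.arctan(-m)),P.mean(0))
for e in(L,R):
    P=ray("top",np.c_[e,rows],.082);P=P[np.abs(P[:,1]-np.median(P[:,1]))<.003];m,b=np.polyfit(P[:,0],P[:,1],1);print("y-edge yaw",np.degrees(np.arctan(m)),P.mean(0))
# pot rim contour: measure outer extents
print("rim", ray("top",t([(453,308),(547,308),(500,260),(500,355)]),.097)[:,:2])
print("cap", ray("top",t([(643,290),(692,290),(667,266),(667,314)]),.125)[:,:2])
print("body right/left", ray("top",t([(700,297),(613,297)]),.09)[:,:2])
print(ray("side",T([(183,357),(136,337),(220,322)],3.6,285,135),.012))
```

```text
[221.5 221.6 221.3 221.2 221.2 221.2 221.2 221.3 221.2 221.3 221.3 221.5
 221.5 221.5 221.5] [238.3 238.3 238.4 238.4 238.7 238.7 238.7 238.6 238.6 238.6 238.7 238.7
 238.7 238.7 238.6]
[330.7 330.7 330.7 330.7 330.6 330.6 330.6 330.7 330.6 330.4 330.4 330.4
 330.5] [350.6 348.5 350.8 350.8 350.7 350.8 350.8 350.8 350.8 350.8 350.7 350.6
 350.7]
x-edge yaw 0.43094240312309057 [ 0.59958517 -0.11951108  0.082     ]
x-edge yaw -0.7542598822597057 [ 0.55290359 -0.11995616  0.082     ]
y-edge yaw -0.8226185900730296 [ 0.57573904 -0.09156344  0.082     ]
y-edge yaw 0.41001938674621297 [ 0.57539738 -0.14609278  0.082     ]
rim [[ 0.57688411 -0.18992083]
 [ 0.57771951 -0.24724477]
 [ 0.606653   -0.21842816]
 [ 0.54863912 -0.2187123 ]]
cap [[ 0.58685359 -0.30079573]
 [ 0.58729257 -0.33028404]
 [ 0.60151124 -0.31523464]
 [ 0.5726457  -0.3152353 ]]
body right/left [[ 0.58649198 -0.34227298]
 [ 0.58569986 -0.28875398]]
[[ 0.55984698 -0.09480347  0.012     ]
 [ 0.60110398 -0.09342698  0.012     ]
 [ 0.55387322 -0.14074587  0.012     ]]
```

>>> {"name": "send_rows", "arguments": {"motion": "0 0 -3 8; 0 0 -3 8; 0 0 0 8; 0 0 0 2.9; 0 0 0 0"}}

```text
t: 0.6
tcp_pos: [0.2942, -0.5794, 0.282]
tcp_rot: [-180.0, 0.0, -0.0]
contact_force: [0.7, -0.2, -1.1]
finger_gap: 0.0854
gripper_force: 0.0
```

>>> {"name": "send_rows", "arguments": {"motion": "2 -1.8 0 0; 3.5 -3.1 0 0; 3.5 -3.1 0 0; 3.5 -3.2 0 0; 3.5 -3.2 0 0; 3.5 -3.2 0 0; 3.5 -3.2 0 0; 3.5 -3.2 0 0; 2.78 -2.39 0 0; 0 0 0 0", "fingers": 0.85}}

```text
t: 1.6
tcp_pos: [0.59, -0.312, 0.2814]
tcp_rot: [-179.9, -0.0, 0.4]
contact_force: [-0.8, 0.0, -0.7]
finger_gap: 0.0727
gripper_force: 0.0
```

Create go.py:
```python
import sys,numpy as np
from rig import robot
s=robot.observe();y=np.radians(s["tcp_rot"][2]);d=np.array(list(map(float,sys.argv[1:4])))-s["tcp_pos"]
print(np.round(100*np.array([d@[np.cos(y),np.sin(y),0],d@[np.sin(y),-np.cos(y),0],-d[2]]),2))
```

```text
(no output)
```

>>> {"name": "send_rows", "arguments": {"motion": "0 0 2 0; 0 0 4 0; 0 0 4 0; 0 0 3 0; 0 0 2.5 0; 0 0 2 0; 0 0 1 0; 0 0 0 0; 0 0 0 0"}}

```text
t: 2.5
tcp_pos: [0.5872, -0.316, 0.0978]
tcp_rot: [180.0, -0.0, 0.0]
contact_force: [0.2, -0.6, 0.7]
finger_gap: 0.0725
gripper_force: 0.0
```

>>> {"name": "send_rows", "arguments": {"motion": "0 0 0.8 0; 0 0 0.85 0; 0 0 0 0; 0 0 0 0"}}

```text
t: 2.9
tcp_pos: [0.5868, -0.3155, 0.0804]
tcp_rot: [-180.0, 0.0, 0.0]
contact_force: [-0.4, 0.5, 0.0]
finger_gap: 0.0728
gripper_force: 0.0
```

>>> {"name": "send_rows", "arguments": {"motion": "0 0 0 0; 0 0 0 0; 0 0 0 0; 0 0 0 0; 0 0 0 0; 0 0 0 0; 0 0 0 0; 0 0 0 0", "fingers": 0.4, "grip_force": 30}}

```text
t: 3.7
tcp_pos: [0.5875, -0.3161, 0.082]
tcp_rot: [179.9, -0.1, 0.0]
contact_force: [-3.1, 0.2, 14.3]
finger_gap: 0.041
gripper_force: 23.7
```

Run:
```python
from h import *
d=snap();pickle.dump(d,open("c1.pkl","wb"))
p=proj("side",[[.587,-.3155,.1]],d)[0].astype(int);print(p)
crop("side",p[0]-60,p[1]-60,120,110,5,"pics/s1.png",d)
```

```text
[367 160]
```

View pics/s1.png

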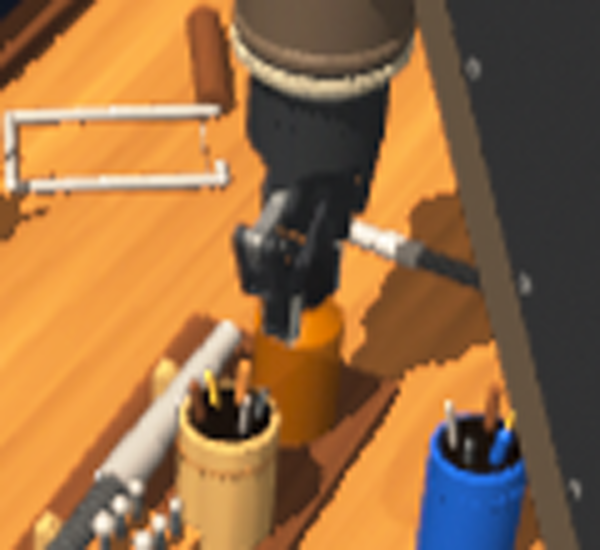

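Run:
```python
from h import *
from rig import robot
print(robot.nose_length)
d=pickle.load(open("c1.pkl","rb"))
p=lambda P:((proj("side",P,d)-[307,100]+.5)*5-.5).round()
print("near tip nominal z .057,.07,.08,.09:",p([[.587,-.292,z] for z in(.057,.07,.08,.09)]))
print("body front bottom/top",p([[.587-.0,-.2895,.012],[.587,-.2895,.09]]),p([[.587,-.3155,.012],[.587,-.3155,.125]]))
```

```text
0.025
near tip nominal z .057,.07,.08,.09: [[279. 384.]
 [280. 367.]
 [281. 354.]
 [282. 341.]]
body front bottom/top [[273. 443.]
 [280. 344.]] [[294. 417.]
 [306. 271.]]
```

The side crop shows the near fingertip at crop (290,338), about z 0.09. That is roughly 30 mm higher than the reading implies, so the pads closed on the bottle's shoulder. I'll open and look again.

>>> {"name": "send_rows", "arguments": {"motion": "0 0 0 0; 0 0 0 0; 0 0 0 0; 0 0 0 0; 0 0 0 0; 0 0 0 0", "fingers": 0.85}}

```text
t: 4.4
tcp_pos: [0.587, -0.3155, 0.0805]
tcp_rot: [-180.0, 0.0, 0.0]
contact_force: [0.6, 0.2, -0.1]
finger_gap: 0.0727
gripper_force: 0.0
```

Run:
```python
from h import *
from rig import robot
s=robot.observe();print(s["tcp_pos"],s["finger_gap"],s["contact_force"],np.round(s["qpos"],2))
d=snap();pickle.dump(d,open("c2.pkl","wb"))
crop("side",307,80,120,110,5,"pics/s2.png",d)
t=proj("top",[s["tcp_pos"]],d)[0].astype(int);print(t)
```

```text
[ 0.58695219 -0.31552858  0.08051019] 0.07268293955041062 [ 0.63791913  0.21002708 -0.10596738] [-30.87  37.62  95.71   0.    46.68  59.11]
[413 227]
```

View pics/s2.png

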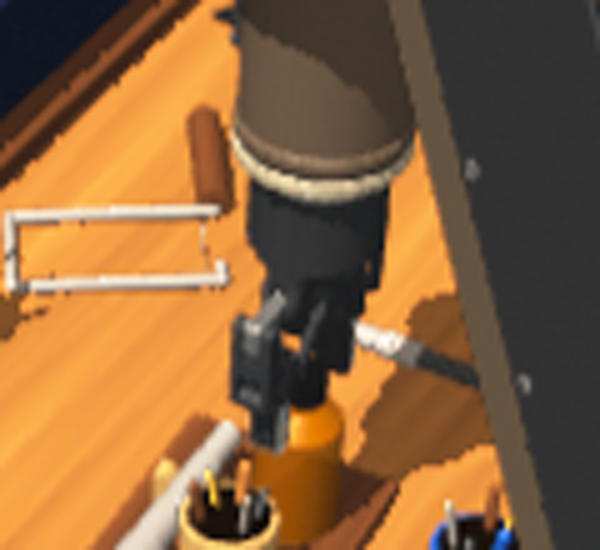

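>>> {"name": "send_rows", "arguments": {"motion": "0 0 0.5 0; 0 0 0.5 0; 0 0 0 0; 0 0 0 0"}}

```text
t: 4.9
tcp_pos: [0.5868, -0.3155, 0.0702]
tcp_rot: [-180.0, 0.0, 0.0]
contact_force: [0.4, -0.5, 1.1]
finger_gap: 0.0728
gripper_force: 0.0
```

Run:
```python
from h import *
d=pickle.load(open("c2.pkl","rb"))
print(((proj("side",[[.587,y,z] for y in(-.275,-.268) for z in(.055,.07,.08,.09,.1)],d)-[307,80]+.5)*5).round())
```

```text
[[265. 504.]
 [267. 485.]
 [268. 472.]
 [268. 459.]
 [269. 446.]
 [259. 511.]
 [261. 492.]
 [262. 479.]
 [262. 466.]
 [263. 453.]]
```

>>> {"name": "send_rows", "arguments": {"motion": "0 0 0.5 0; 0 0 0.5 0; 0 0 0.3 0; 0 0 0 0; 0 0 0 0"}}

```text
t: 5.4
tcp_pos: [0.587, -0.3156, 0.0575]
tcp_rot: [-180.0, 0.0, 0.0]
contact_force: [0.2, 0.7, 0.3]
finger_gap: 0.0726
gripper_force: 0.0
```

Run:
```python
from h import *
d=snap();pickle.dump(d,open("c3.pkl","wb"))
crop("side",307,90,100,100,6,"pics/s3.png",d)
```

```text
(no output)
```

View pics/s3.png

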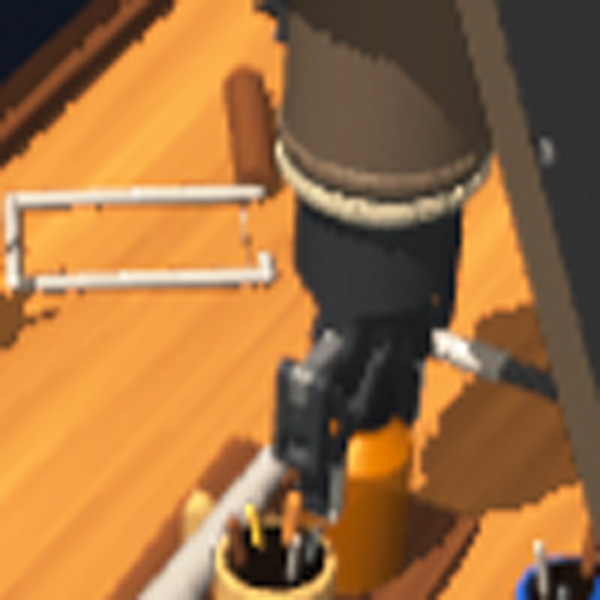

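>>> {"name": "send_rows", "arguments": {"motion": "0 0 0 0; 0 0 0 0; 0 0 0 0; 0 0 0 0; 0 0 0 0; 0 0 0 0; 0 0 0 0", "fingers": 0.4, "grip_force": 30}}

```text
t: 6.2
tcp_pos: [0.5872, -0.3157, 0.058]
tcp_rot: [180.0, -0.0, 0.0]
contact_force: [-0.4, 0.2, 5.9]
finger_gap: 0.0505
gripper_force: 31.0
```

>>> {"name": "send_rows", "arguments": {"motion": "0 0 -0.5 0; 0 0 -1 0; 0 0 -1.5 0; 0 0 0 0; 0 0 0 0", "grip_force": 40}}

```text
t: 6.7
tcp_pos: [0.5874, -0.3158, 0.0885]
tcp_rot: [180.0, -0.1, 0.0]
contact_force: [-0.3, -0.5, -1.6]
finger_gap: 0.0506
gripper_force: 41.9
```

Run:
```python
from h import *
d=snap();pickle.dump(d,open("c4.pkl","wb"))
a=d["side"]["color"][85:185,300:410,::-1];b=d["top"]["color"][150:290,310:480,::-1]
a=cv2.resize(a,None,fx=3.6,fy=4);b=cv2.resize(b,(400,400));cv2.imwrite("pics/s4.png",np.hstack([a,b]))
```

```text
(no output)
```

View pics/s4.png

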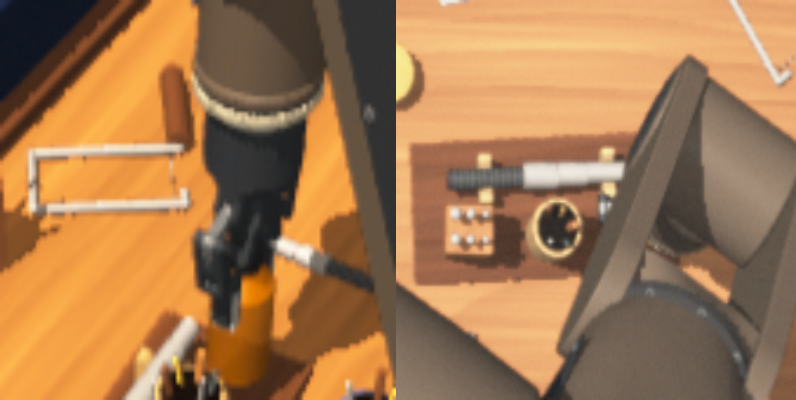

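>>> {"name": "send_rows", "arguments": {"motion": "0 0 -1.5 0; 0 0 -3 0; 0 0 -3.5 0; 0 0 -2.5 0; 0 0 -1.4 0; 0 -1.5 0 0; 0 -3 0 0; 0.5 -4 0 0; 0.5 -4 0 0; 0.5 -4 0 0"}}

```text
t: 7.8
tcp_pos: [0.6008, -0.1481, 0.2052]
tcp_rot: [-179.9, 0.1, -0.0]
contact_force: [0.3, 0.4, -2.0]
finger_gap: 0.0503
gripper_force: 42.2
```

>>> {"name": "send_rows", "arguments": {"motion": "0.5 -4 0 0; 0.5 -4 0 0; 0.5 -4 0 0; 0.3 -4 0 0; 0 -4 0 0; 0 -4 0 0; 0 -4 0 0; 0 -4 0 0; 0 -4 0 0; 0 -4 0 0"}}

```text
t: 8.8
tcp_pos: [0.6181, 0.2514, 0.2051]
tcp_rot: [180.0, 0.1, 0.0]
contact_force: [0.5, 0.1, -2.0]
finger_gap: 0.0502
gripper_force: 42.2
```

>>> {"name": "send_rows", "arguments": {"motion": "0 -3 0 0; 0 -2.5 0 0; 0 -1.5 0 0; 0 0 1 0; 0 0 3 0; 0 0 3.5 0; 0 0 3 0; 0 0 2 0; 0 0 1 0; 0 0 0 0"}}

```text
t: 9.8
tcp_pos: [0.6187, 0.3182, 0.0698]
tcp_rot: [179.9, 0.2, -0.0]
contact_force: [0.9, 0.4, -1.0]
finger_gap: 0.0503
gripper_force: 42.2
```

>>> {"name": "send_rows", "arguments": {"motion": "0 0 0.6 0; 0 0 0.6 0; 0 0 0.4 0; 0 0 0.2 0; 0 0 0.1 0; 0 0 0.1 0; 0 0 0 0; 0 0 0 0"}}

```text
t: 10.6
tcp_pos: [0.6199, 0.3195, 0.0517]
tcp_rot: [-180.0, -0.0, 0.0]
contact_force: [-0.1, -0.4, -1.2]
finger_gap: 0.0504
gripper_force: 42.2
```

>>> {"name": "send_rows", "arguments": {"motion": "0 0 0.1 0; 0 0 0.1 0; 0 0 0.05 0; 0 0 0 0; 0 0 0 0"}}

```text
t: 11.1
tcp_pos: [0.6202, 0.3195, 0.0501]
tcp_rot: [-180.0, -0.1, 0.0]
contact_force: [-2.9, -2.9, 10.9]
finger_gap: 0.0507
gripper_force: 43.3
```

>>> {"name": "send_rows", "arguments": {"motion": "0 0 -0.05 0; 0 0 0 0; 0 0 0 0; 0 0 0 0; 0 0 0 0; 0 0 0 0; 0 0 -1 0; 0 0 -2 0; 0 0 -3 0; 0 0 -4 0", "fingers": 0.85}}

```text
t: 12.1
tcp_pos: [0.6189, 0.319, 0.1499]
tcp_rot: [179.9, 0.1, 0.0]
contact_force: [0.4, -0.9, -0.1]
finger_gap: 0.0723
gripper_force: 0.0
```

```bash
python3 - <<'E'
from h import *
d=snap();pickle.dump(d,open("c5.pkl","wb"))
a=d["side"]["color"][230:390,130:330,::-1];b=d["top"]["color"][160:300,140:280,::-1]
cv2.imwrite("pics/s5.png",np.hstack([cv2.resize(a,(400,400)),cv2.resize(b,(400,400))]))
E
python3 go.py .5775 -.2186 .2
```

```text
[-4.54 53.94 -4.4 ]
```

View pics/s5.png

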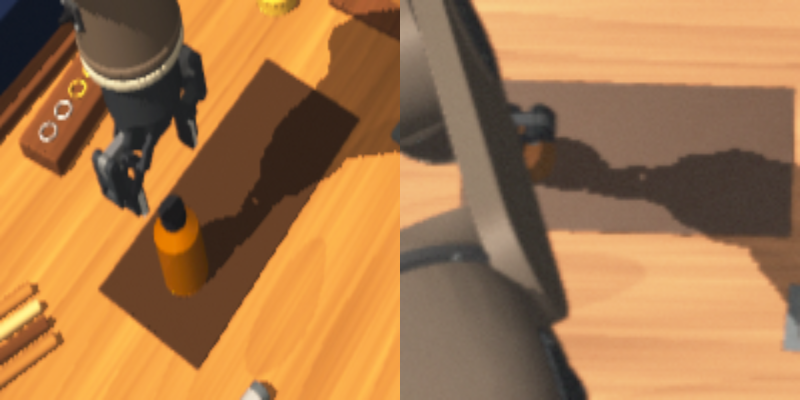

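>>> {"name": "send_rows", "arguments": {"motion": "0 0 -3 0; 0 1.5 -2.05 0; 0 3.5 0 0; 0 4.5 0 0; 0 4.5 0 0; 0 4.5 0 0; 0 4.5 0 0; -0.5 4.5 0 0; -0.5 4.5 0 0; -0.5 4.5 0 0"}}

```text
t: 13.2
tcp_pos: [0.6045, -0.0473, 0.2007]
tcp_rot: [180.0, -0.0, 0.0]
contact_force: [1.4, -0.2, 0.1]
finger_gap: 0.0725
gripper_force: 0.0
```

>>> {"name": "send_rows", "arguments": {"motion": "-0.75 4.5 0 0; -1 4.5 0 0; -1 4 0 0; 0 2.5 0 0; 0 1.81 0 0; 0 0 0 0; 0 0 1 0; 0 0 2 0; 0 0 2 0; 0 0 0 0"}}

```text
t: 14.2
tcp_pos: [0.576, -0.2164, 0.1472]
tcp_rot: [-179.9, 0.2, 0.1]
contact_force: [0.1, 0.9, -0.0]
finger_gap: 0.073
gripper_force: 0.0
```

>>> {"name": "send_rows", "arguments": {"motion": "0 0 2 0; 0 0 2 0; 0 0 2 0; 0 0 1.5 0; 0 0 1 0; 0 0 0.75 0; 0 0 0 0; 0 0 0 0; 0 0 0 0"}}

```text
t: 15.1
tcp_pos: [0.5779, -0.2189, 0.0583]
tcp_rot: [180.0, -0.1, 0.0]
contact_force: [-0.2, 0.0, -0.2]
finger_gap: 0.0723
gripper_force: 0.0
```

>>> {"name": "send_rows", "arguments": {"motion": "0 0 0 0; 0 0 0 0; 0 0 0 0; 0 0 0 0; 0 0 0 0; 0 0 0 0; 0 0 0 0", "fingers": 0.45, "grip_force": 30}}

```text
t: 15.8
tcp_pos: [0.5779, -0.2187, 0.0583]
tcp_rot: [180.0, -0.1, 0.0]
contact_force: [-0.9, 2.1, 5.3]
finger_gap: 0.0549
gripper_force: 30.7
```

>>> {"name": "send_rows", "arguments": {"motion": "0 0 -0.5 0; 0 0 -1.5 0; 0 0 -3 0; 0 0 -4 0; 0 0 -3.5 0; 0 0 -2.5 0; 0 -1.5 0 0; 0.5 -3 0 0; 0.5 -4 0 0; 0.5 -4 0 0", "grip_force": 40}}

```text
t: 16.8
tcp_pos: [0.5917, -0.092, 0.2074]
tcp_rot: [-180.0, 0.0, -0.0]
contact_force: [-0.2, 0.5, -1.8]
finger_gap: 0.055
gripper_force: 43.4
```

>>> {"name": "send_rows", "arguments": {"motion": "0.5 -4 0 0; 0.5 -4 0 0; 0.5 -4 0 0; 0.5 -4 0 0; 0.5 -4 0 0; 0.25 -4 0 0; 0 -3.5 0 0; 0 -2.5 0 0; 0 -1.36 0 0; 0 0 0 0"}}

```text
t: 17.8
tcp_pos: [0.619, 0.2217, 0.2072]
tcp_rot: [-180.0, 0.0, 0.1]
contact_force: [0.8, -0.5, -1.7]
finger_gap: 0.055
gripper_force: 43.3
```

>>> {"name": "send_rows", "arguments": {"motion": "0 0 1 0; 0 0 3 0; 0 0 3.5 0; 0 0 3 0; 0 0 2 0; 0 0 1.5 0; 0 0 1 0; 0 0 0.3 0; 0 0 0 0; 0 0 0 0"}}

```text
t: 18.8
tcp_pos: [0.6205, 0.22, 0.0555]
tcp_rot: [-180.0, -0.1, 0.0]
contact_force: [-0.3, 0.1, -1.7]
finger_gap: 0.0549
gripper_force: 43.3
```

>>> {"name": "send_rows", "arguments": {"motion": "0 0 0.2 0; 0 0 0.1 0; 0 0 0.1 0; 0 0 0.05 0; 0 0 0 0; 0 0 0 0"}}

```text
t: 19.4
tcp_pos: [0.6201, 0.22, 0.0504]
tcp_rot: [-180.0, -0.0, 0.0]
contact_force: [-0.1, 0.9, 4.1]
finger_gap: 0.0549
gripper_force: 43.7
```

>>> {"name": "send_rows", "arguments": {"motion": "0 0 0 0; 0 0 0 0; 0 0 0 0; 0 0 0 0; 0 0 0 0; 0 0 -1 0; 0 0 -2 0; 0 0 -3.5 0; 0 0 -4.5 0; 0 0 -4 0", "fingers": 0.85}}

```text
t: 20.4
tcp_pos: [0.6198, 0.2199, 0.2028]
tcp_rot: [-180.0, -0.0, 0.0]
contact_force: [1.3, -0.6, 0.6]
finger_gap: 0.0726
gripper_force: 0.0
```

>>> {"name": "send_rows", "arguments": {"motion": "0 1.5 0 0; -0.5 3.5 0 0; -0.5 4.5 0 0; -0.5 4.5 0 0; -0.5 4.5 0 0; -0.5 4.5 0 0; -0.5 4.5 0 0; -0.5 3 0 0; -0.5 2 0 0; -0.37 1.38 0 0"}}

```text
t: 21.4
tcp_pos: [0.5757, -0.1206, 0.2004]
tcp_rot: [180.0, -0.0, -0.1]
contact_force: [-0.4, 0.2, 0.1]
finger_gap: 0.0727
gripper_force: 0.0
```

>>> {"name": "send_rows", "arguments": {"motion": "0 0 0 0; 0 0 2 0; 0 0 3.5 0; 0 0 3.5 0; 0 0 3 0; 0 0 2 0; 0 0 1 0; 0 0 0.45 0; 0 0 0 0; 0 0 0 0"}}

```text
t: 22.4
tcp_pos: [0.577, -0.1189, 0.0466]
tcp_rot: [180.0, -0.1, 0.0]
contact_force: [-0.2, 0.1, 1.1]
finger_gap: 0.0727
gripper_force: 0.0
```

>>> {"name": "send_rows", "arguments": {"motion": "0 0 0 0; 0 0 0 0; 0 0 0 0; 0 0 0 0; 0 0 0 0; 0 0 0 0; 0 0 0 0", "fingers": 0.45, "grip_force": 30}}

```text
t: 23.1
tcp_pos: [0.5769, -0.119, 0.0466]
tcp_rot: [180.0, -0.1, 0.0]
contact_force: [-1.2, 1.9, 6.4]
finger_gap: 0.0535
gripper_force: 30.7
```

>>> {"name": "send_rows", "arguments": {"motion": "0 0 -0.5 0; 0 0 -1.5 0; 0 0 -3 0; 0 0 -4 0; 0 0 -4 0; 0 0 -2.45 0; 0.5 -1.5 0 0; 0.5 -3 0 0; 0.5 -4 0 0; 0.5 -4 0 0", "grip_force": 45}}

```text
t: 24.1
tcp_pos: [0.5957, 0.0077, 0.1999]
tcp_rot: [-180.0, 0.0, -0.0]
contact_force: [-0.7, -0.7, -2.0]
finger_gap: 0.0533
gripper_force: 48.7
```

>>> {"name": "send_rows", "arguments": {"motion": "0.5 -4 0 0; 0.5 -3 0 0; 0.5 -2.5 0 0; 0.5 -1.5 0 0; 0.37 -0.38 0 0; 0 0 1 0; 0 0 3 0; 0 0 4 0; 0 0 3.5 0; 0 0 2 0"}}

```text
t: 25.1
tcp_pos: [0.6178, 0.1182, 0.0616]
tcp_rot: [180.0, 0.2, -0.1]
contact_force: [-0.2, 0.4, -3.4]
finger_gap: 0.0531
gripper_force: 48.5
```

>>> {"name": "send_rows", "arguments": {"motion": "0 0 1 0; 0 0 0.8 0; 0 0 0.5 0; 0 0 0.2 0; 0 0 0 0; 0 0 0.1 0; 0 0 0.05 0; 0 0 0 0; 0 0 0 0"}}

```text
t: 26.0
tcp_pos: [0.62, 0.12, 0.0388]
tcp_rot: [-180.0, -0.0, 0.0]
contact_force: [-1.0, 0.0, -0.9]
finger_gap: 0.0535
gripper_force: 48.8
```

>>> {"name": "send_rows", "arguments": {"motion": "0 0 0.1 0; 0 0 0 0; 0 0 0 0"}}

```text
t: 26.3
tcp_pos: [0.6201, 0.12, 0.0388]
tcp_rot: [-180.0, -0.0, 0.0]
contact_force: [-4.4, -0.2, 15.9]
finger_gap: 0.0533
gripper_force: 50.8
```

>>> {"name": "send_rows", "arguments": {"motion": "0 0 -0.1 0; 0 0 0 0; 0 0 0 0; 0 0 0 0; 0 0 0 0; 0 0 -1 0; 0 0 -2 0; 0 0 -4 0; 0 0 -4.5 0; 0 0 -4.65 0", "fingers": 0.85}}

```text
t: 27.3
tcp_pos: [0.6193, 0.1199, 0.2022]
tcp_rot: [180.0, 0.0, 0.0]
contact_force: [1.5, -0.5, 0.1]
finger_gap: 0.0723
gripper_force: 0.0
```

>>> {"name": "send_rows", "arguments": {"motion": "0 0 0 -8.5; 0 0 0 -8.5; 0 0 0 -8.5; 0 0 0 -8.5; 0 0 0 -8.5; 0 0 0 -8.5; 0 0 0 -8.5; 0 0 0 -8.5; 0 0 0 -8.5; 0 0 0 -8.5"}}

```text
t: 28.3
tcp_pos: [0.6198, 0.1199, 0.2009]
tcp_rot: [180.0, -0.0, 85.4]
contact_force: [-1.0, 0.7, 0.0]
finger_gap: 0.0727
gripper_force: 0.0
```

>>> {"name": "send_rows", "arguments": {"motion": "0 0 0 -8.1; 0 0 0 0; 0 0 0 0", "fingers": 0.6}}

```text
t: 28.6
tcp_pos: [0.6198, 0.12, 0.2006]
tcp_rot: [180.0, -0.0, 92.9]
contact_force: [1.3, -0.4, 0.2]
finger_gap: 0.0513
gripper_force: 0.0
```

```bash
python3 go.py .635 -.2099 .12
python3 - <<'E'
from h import *
d=snap();pickle.dump(d,open("c6.pkl","wb"))
im=d["top"]["color"].astype(float).sum(2)
# mandrel bright 26mm section & light steps: column-wise centre
for name,cc in(("c0",C),("c6",d)):
    g=cc["top"]["color"].astype(float).sum(2); 
    pts=[]
    for c in range(368,414,3):
        col=g[200:224,c]; w=np.clip(col-330,0,None); pts.append((c,200+(w*np.arange(24)).sum()/max(w.sum(),1)))
    print(name,np.round(pts,1)[:,1]);P=ray("top",pts,.045,cc); m,b=np.polyfit(P[:,1],P[:,0],1); print(np.degrees(np.arctan(-m)),m*-.2099+b)
E
```

```text
[-33.02  -0.13   8.06]
c0 [210.4 212.9 212.1 211.5 211.8 211.1 211.5 210.  209.5 209.3 209.1 209.7
 209.4 209.6 210.2 209.4]
4.511009584743098 0.6319106860786192
c6 [210.1 210.2 210.3 210.2 209.6 209.6 209.8 209.8 209.5 209.3 209.2 209.7
 209.6 209.3 209.6 209.6]
1.8665038725199243 0.6362892735272637
```

>>> {"name": "send_rows", "arguments": {"motion": "-2 0 0 0; -4 0 0 0; -4.5 0 0 0; -4.5 0 0 0; -4.5 0 0 0; -4.5 0 0 0; -4 -0.13 0 0; -3 0 0 0; -2.02 0 0 0; 0 0 0 0"}}

```text
t: 29.7
tcp_pos: [0.6366, -0.2122, 0.2]
tcp_rot: [180.0, 0.0, 92.9]
contact_force: [0.1, 0.5, -0.7]
finger_gap: 0.0512
gripper_force: 0.0
```

>>> {"name": "send_rows", "arguments": {"motion": "0 0 0 0; 0 0 2 0; 0 0 3.5 0; 0 0 3 0; 0 0 2.5 0; 0 0 2 0; 0 0 1 0; 0 0 0 0; 0 0 0 0"}}

```text
t: 30.6
tcp_pos: [0.637, -0.2094, 0.0609]
tcp_rot: [180.0, 0.0, 93.1]
contact_force: [-0.2, 0.1, 1.4]
finger_gap: 0.0516
gripper_force: 0.0
```

```bash
python3 go.py .635 -.2099 .02
python3 - <<'E'
from h import *
d=snap();pickle.dump(d,open("c7.pkl","wb"))
a=d["side"]["color"][125:225,290:390,::-1]
cv2.imwrite("pics/s7.png",cv2.resize(a,(600,600),interpolation=cv2.INTER_CUBIC))
E
```

```text
[-0.04 -0.21  4.09]
```

View pics/s7.png

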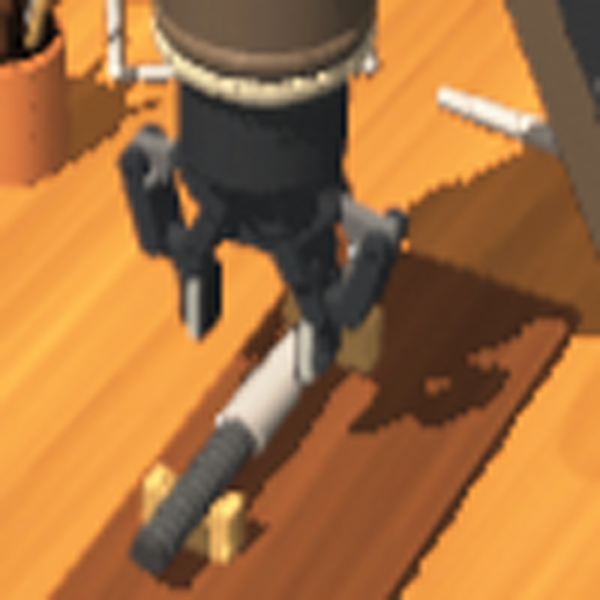

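Run:
```python
from h import *
f=lambda P:((proj("side",P)-[290,125]+.5)*6-.5).round().tolist()
for x in(.607,.611,.663,.667): print(x,f([[x,-.21,z] for z in(.05,.06,.07,.08)]))
print("junction",f([[.6337,-.186,.04],[.6288,-.096,.04]]))
```

```text
0.607 [[316.0, 407.0], [316.0, 392.0], [317.0, 377.0], [317.0, 361.0]]
0.611 [[308.0, 404.0], [309.0, 389.0], [309.0, 374.0], [310.0, 358.0]]
0.663 [[215.0, 365.0], [215.0, 349.0], [215.0, 334.0], [215.0, 318.0]]
0.667 [[208.0, 362.0], [208.0, 346.0], [208.0, 331.0], [208.0, 315.0]]
junction [[241.0, 432.0], [148.0, 554.0]]
```

>>> {"name": "send_rows", "arguments": {"motion": "0 -0.2 0.6 0; 0 0 1 0; 0 0 1 0; 0 0 0.6 0; 0 0 0.4 0; 0 0 0 0; 0 0 0 0"}}

```text
t: 31.4
tcp_pos: [0.6346, -0.21, 0.0241]
tcp_rot: [-180.0, -0.0, 93.1]
contact_force: [0.1, -0.1, -0.2]
finger_gap: 0.0511
gripper_force: 0.0
```

>>> {"name": "send_rows", "arguments": {"motion": "0 0 0 0; 0 0 0 0; 0 0 0 0; 0 0 0 0; 0 0 0 0; 0 0 0 0; 0 0 0 0; 0 0 0 0", "fingers": 0.1, "grip_force": 30}}

```text
t: 32.2
tcp_pos: [0.6345, -0.21, 0.0246]
tcp_rot: [180.0, 0.0, 93.1]
contact_force: [-3.3, 0.3, 5.8]
finger_gap: 0.0245
gripper_force: 29.4
```

>>> {"name": "send_rows", "arguments": {"motion": "0 0 0 0; 0 0 -0.3 0; 0 0 -0.7 0; 0 0 -1 0; 0 0 -2 0; 0 0 -3 0; 0 0 -3 0; 0 0 -2 0; 0 0 0 0; 0 0 0 0", "grip_force": 70}}

```text
t: 33.2
tcp_pos: [0.6344, -0.2099, 0.1442]
tcp_rot: [180.0, 0.0, 93.1]
contact_force: [-0.6, 0.6, -5.9]
finger_gap: 0.0231
gripper_force: 69.5
```

Run:
```python
from h import *
from rig import robot
s=robot.observe();print(s["tcp_pos"],s["tcp_rot"],s["wrist_torque"])
d=snap();pickle.dump(d,open("c8.pkl","wb"))
a=cv2.resize(d["side"]["color"][110:230,270:390,::-1],(400,400),interpolation=cv2.INTER_CUBIC);b=cv2.resize(C["top"]["color"][250:300,260:360,::-1],(400,200),interpolation=cv2.INTER_CUBIC)
e=cv2.resize(d["side"]["color"][230:300,320:390,::-1],(200,200),interpolation=cv2.INTER_CUBIC);g=cv2.resize(d["top"]["color"][180:250,180:250,::-1],(200,200),interpolation=cv2.INTER_CUBIC)
cv2.imwrite("pics/s8.png",np.hstack([a,np.vstack([b,np.hstack([e,g])])]))
```

```text
[ 0.63444018 -0.20990273  0.14415689] [1.79974684e+02 1.04386529e-02 9.31207049e+01] [-0.01827278  0.04699563 -0.00472652]
```

View pics/s8.png

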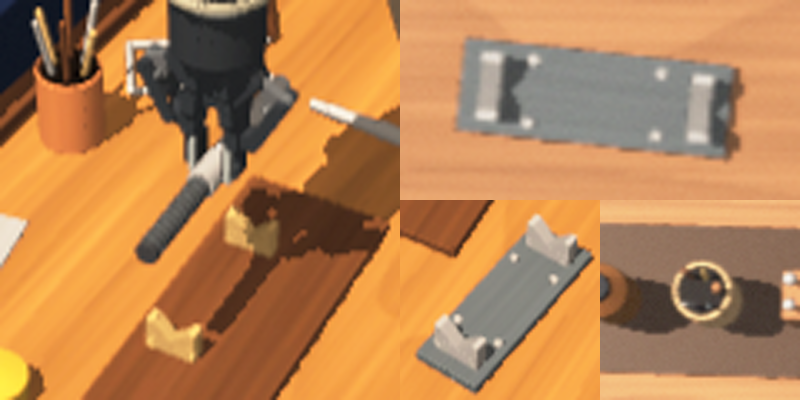

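```bash
python3 - <<'E'
from h import *
t=lambda a:T(a,4.4,265,160)
p,m,r=fit(box(.066,.19,.012),[("top",range(4),t([(52,438),(351,470),(342,570),(40,540)]))]);print(p,np.degrees(p[2]),r.round(1).tolist())
p2,m,r=fit(box(.14,.32,.012),[("top",range(4),t([(225,178),(720,157),(733,373),(233,393)]))]);print("rack",p2,np.degrees(p2[2]),r.round(1).tolist())
print("mandrel exp",p2[0]+.028*np.cos(p2[2]),p2[1]+.028*np.sin(p2[2]))
q=ray("top",t([(78,490),(311,515)]),.043);c=q.mean(0);d=q[0]-q[1];print("saddles",q,c,np.degrees(np.arctan2(-d[0],d[1])),np.linalg.norm(d))
im=C["top"]["color"]
# auto: steel-plate mask minAreaRect
hsv=cv2.cvtColor(im,cv2.COLOR_RGB2HSV);s=np.zeros(im.shape[:2],np.uint8);s[255:295,268:350]=(hsv[255:295,268:350,1]<90)*255
cn=max(cv2.findContours(s,0,1)[0],key=cv2.contourArea);R=cv2.minAreaRect(cn);print(R);b=cv2.boxPoints(R);P=ray("top",b,.012);print(P.mean(0))
E
python3 go.py .4565 -.0342 .144
```

```text
[ 0.45655237 -0.03628323 -0.08905855] -5.102678960168522 [[0.3, -0.1], [-0.3, -0.4], [-0.6, 0.3], [0.5, 0.2]]
rack [ 0.60610246 -0.21540123  0.05570241] 3.1915127991616044 [[-0.1, -0.3], [-0.0, -0.0], [-0.2, 0.1], [0.3, 0.2]]
mandrel exp 0.6340590367654166 -0.21384237025688665
saddles [[ 0.46417585  0.03806919  0.043     ]
 [ 0.45057363 -0.1077642   0.043     ]] [ 0.45737474 -0.03484751  0.043     ] -5.328691799524613 0.14646637602046805
((308.4137268066406, 274.0698547363281), (67.9404296875, 23.2923641204834), 6.009005546569824)
[ 0.45709113 -0.03402635  0.012     ]
[ 18.48 -16.74  -0.13]
```

>>> {"name": "send_rows", "arguments": {"motion": "0 0 -2 0; 0 0 -2 0; 0 0 -1 0; 0 0 0 4; 0 0 0 4.3; 0 0 0 0; 0 0 0 0"}}

```text
t: 34.0
tcp_pos: [0.6341, -0.2098, 0.1931]
tcp_rot: [-179.9, -0.0, 84.9]
contact_force: [-0.7, -0.8, -5.0]
finger_gap: 0.0232
gripper_force: 69.6
```

```bash
python3 go.py .4567 -.0352 .0246; python3 -c "
from rig import robot;print(robot.observe()['tcp_rot'])"
```

```text
[ 15.83 -19.21  16.85]
[-1.79924134e+02 -2.25320633e-02  8.49479962e+01]
```

>>> {"name": "send_rows", "arguments": {"motion": "0.8 -1 0 0; 2 -2.4 0 0; 2.5 -3 0 0; 2.5 -3 0 0; 2.5 -3 0 0; 2.5 -3 0 0; 1.8 -2.2 0 0; 1.23 -1.61 0 0; 0 0 0 0; 0 0 0 0"}}

```text
t: 35.0
tcp_pos: [0.4572, -0.0346, 0.1943]
tcp_rot: [180.0, 0.0, 84.9]
contact_force: [0.8, -0.2, -5.2]
finger_gap: 0.0231
gripper_force: 69.8
```

>>> {"name": "send_rows", "arguments": {"motion": "0 0 1 0; 0 0 2 0; 0 0 3 0; 0 0 3 0; 0 0 2 0; 0 0 1.5 0; 0 0 0.5 0; 0 0 0 0; 0 0 0 0; 0 0 0 0"}}

```text
t: 36.0
tcp_pos: [0.4581, -0.0351, 0.0648]
tcp_rot: [179.9, 0.0, 84.8]
contact_force: [-0.4, -0.4, -4.8]
finger_gap: 0.0232
gripper_force: 69.7
```

```bash
python3 go.py .4567 -.0352 .0246
python3 - <<'E'
from h import *
d=snap();pickle.dump(d,open("c9.pkl","wb"))
a=cv2.resize(d["side"]["color"][210:330,300:420,::-1],(400,400),interpolation=cv2.INTER_CUBIC);b=cv2.resize(d["top"]["color"][220:320,260:360,::-1],(400,400),interpolation=cv2.INTER_CUBIC)
cv2.imwrite("pics/s9.png",np.hstack([a,b]))
E
```

```text
[-0.02 -0.14  4.02]
```

View pics/s9.png

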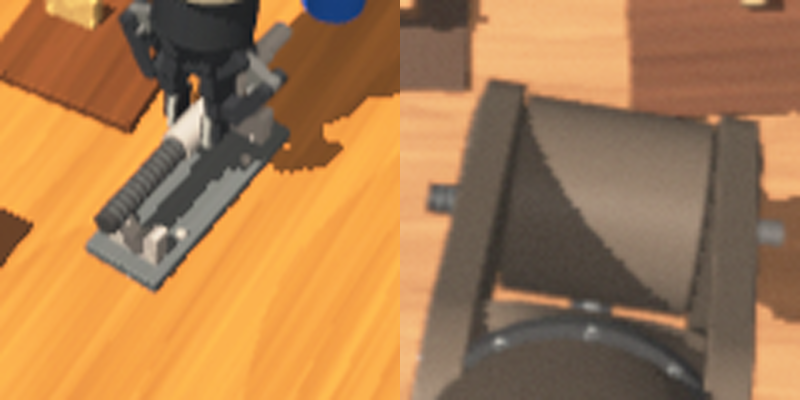

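Run:
```python
from h import *
q=ray("top",T([(429,198),(783,234)],4,260,220),.0805);d=q[0]-q[1];L=np.linalg.norm(d);u=d/L
print(q,L,np.degrees(np.arctan2(-d[0],d[1])),q[1]+u*(.126+(L-.24)/2))
```

```text
[[ 0.47160934 -0.19055065  0.0805    ]
 [ 0.45041135 -0.43026678  0.0805    ]] 0.24065157574983378 -5.053496631719988 [ 0.46153886 -0.30443204  0.0805    ]
```

Run:
```python
from h import *
q=ray("top",T([(29,198),(383,234)],4,260,220),.0805);d=q[0]-q[1];L=np.linalg.norm(d);u=d/L
print(q,L,np.degrees(np.arctan2(-d[0],d[1])),q[1]+u*(.126+(L-.24)/2))
```

```text
[[ 0.46791471  0.07837123  0.0805    ]
 [ 0.44702651 -0.15976253  0.0805    ]] 0.23904811469195633 -5.012941114151856 [ 0.45799489 -0.0347186   0.0805    ]
```

>>> {"name": "send_rows", "arguments": {"motion": "0 -0.12 0.5 0; 0 0 1 0; 0 0 1 0; 0 0 0.6 0; 0 0 0.3 0; 0 0 0.2 0; 0 0 0.1 0; 0 0 0 0; 0 0 0 0; 0 0 0 0"}}

```text
t: 37.1
tcp_pos: [0.4565, -0.0349, 0.0273]
tcp_rot: [180.0, 0.0, 84.8]
contact_force: [-0.9, 0.4, -5.8]
finger_gap: 0.0233
gripper_force: 69.9
```

>>> {"name": "send_rows", "arguments": {"motion": "0 0 0.1 0; 0 0 0.1 0; 0 0 0.05 0; 0 0 0 0; 0 0 0 0; 0 0 0 0"}}

```text
t: 37.7
tcp_pos: [0.4567, -0.0349, 0.0248]
tcp_rot: [180.0, -0.0, 84.8]
contact_force: [0.6, 0.5, 5.8]
finger_gap: 0.0234
gripper_force: 71.1
```

>>> {"name": "send_rows", "arguments": {"motion": "0 0 0 0; 0 0 0 0; 0 0 0 0; 0 0 0 0", "grip_force": 20}}

```text
t: 38.1
tcp_pos: [0.4568, -0.0349, 0.0248]
tcp_rot: [180.0, 0.0, 84.8]
contact_force: [0.5, 1.2, 6.0]
finger_gap: 0.0232
gripper_force: 71.1
```

>>> {"name": "send_rows", "arguments": {"motion": "0 0 0 0; 0 0 0 0; 0 0 0 0; 0 0 0 0; 0 0 0 0; 0 0 0 0", "fingers": 0.6}}

```text
t: 38.7
tcp_pos: [0.4563, -0.0348, 0.0246]
tcp_rot: [-180.0, -0.0, 84.8]
contact_force: [-0.5, -0.5, -0.1]
finger_gap: 0.0514
gripper_force: 0.0
```

>>> {"name": "send_rows", "arguments": {"motion": "0 0 -1 0; 0 0 -2 0; 0 0 -3 0; 0 0 -4 0; 0 0 -4 0; 0 0 -3.6 0; 0 0 0 0"}}

```text
t: 39.4
tcp_pos: [0.4587, -0.0352, 0.2056]
tcp_rot: [179.6, 0.0, 84.8]
contact_force: [0.3, -0.3, -1.4]
finger_gap: 0.0512
gripper_force: 0.0
```

>>> {"name": "send_rows", "arguments": {"motion": "0 0 0 8.48; 0 0 0 8.48; 0 0 0 8.48; 0 0 0 8.48; 0 0 0 8.48; 0 0 0 8.48; 0 0 0 8.48; 0 0 0 8.48; 0 0 0 8.48; 0 0 0 8.48", "fingers": 0.85}}

```text
t: 40.4
tcp_pos: [0.4558, -0.0348, 0.2006]
tcp_rot: [-180.0, 0.0, -0.3]
contact_force: [0.1, 0.6, -0.5]
finger_gap: 0.0725
gripper_force: 0.0
```

>>> {"name": "send_rows", "arguments": {"motion": "0 0 0 0; 0 0 0 0; 0 0 0 0"}}

```text
t: 40.7
tcp_pos: [0.4562, -0.0348, 0.2006]
tcp_rot: [-180.0, 0.0, 0.2]
contact_force: [0.2, 0.0, -0.2]
finger_gap: 0.0725
gripper_force: 0.0
```

```bash
python3 go.py .62 .12 .2;python3 -c "
from rig import robot;print(robot.observe()['tcp_rot'])"
```

```text
[ 16.45 -15.41   0.06]
[-1.79998450e+02  7.54362081e-03  2.34917796e-01]
```

>>> {"name": "send_rows", "arguments": {"motion": "1 -0.9 0 0.2; 2 -1.9 0 0; 3 -2.8 0 0; 3 -2.8 0 0; 3 -2.8 0 0; 2.5 -2.4 0 0; 1.9 -1.8 0 0; 0 0 0 0; 0 0 0 0; 0 0 0 0"}}

```text
t: 41.7
tcp_pos: [0.6201, 0.1184, 0.2004]
tcp_rot: [180.0, 0.0, -0.2]
contact_force: [0.1, -0.5, 0.5]
finger_gap: 0.0726
gripper_force: 0.0
```

```bash
python3 go.py .62 .12 .0385;python3 -c "
from rig import robot;print(robot.observe()['tcp_rot'])"
```

```text
[-1.000e-02 -1.600e-01  1.619e+01]
[ 1.79987229e+02  4.77479363e-02 -1.54367631e-01]
```

>>> {"name": "send_rows", "arguments": {"motion": "0 -0.1 1 -0.1; 0 0 3 0; 0 0 3.5 0; 0 0 3.5 0; 0 0 2.5 0; 0 0 1.5 0; 0 0 0.8 0; 0 0 0.4 0; 0 0 0 0; 0 0 0 0"}}

```text
t: 42.7
tcp_pos: [0.6215, 0.1197, 0.0396]
tcp_rot: [-180.0, -0.1, -0.1]
contact_force: [-0.3, 0.0, -0.4]
finger_gap: 0.0723
gripper_force: 0.0
```

>>> {"name": "send_rows", "arguments": {"motion": "0 0 0 0; 0 0 0 0; 0 0 0 0; 0 0 0 0; 0 0 0 0; 0 0 0 0; 0 0 0 0", "fingers": 0.45, "grip_force": 45}}

```text
t: 43.4
tcp_pos: [0.6214, 0.1198, 0.0397]
tcp_rot: [-180.0, -0.1, -0.1]
contact_force: [-1.7, 1.6, 7.9]
finger_gap: 0.0528
gripper_force: 46.5
```

>>> {"name": "send_rows", "arguments": {"motion": "0 0 -0.5 0; 0 0 -1.5 0; 0 0 -3 0; 0 0 -4 0; 0 0 -4 0; 0 0 -3 0; -0.5 1.5 0 0; -0.5 3 0 0; -0.5 4 0 0; -0.5 4 0 0"}}

```text
t: 44.4
tcp_pos: [0.5996, -0.0065, 0.1988]
tcp_rot: [180.0, 0.0, -0.0]
contact_force: [1.7, -0.0, -2.4]
finger_gap: 0.0534
gripper_force: 48.1
```

>>> {"name": "send_rows", "arguments": {"motion": "-0.5 4 0 0; -0.5 3 0 0; -0.5 2.5 0 0; -0.5 1.5 0 0; -0.34 0.38 0 0; 0 0 1 0; 0 0 3 0; 0 0 4 0; 0 0 3.5 0; 0 0 1.5 0"}}

```text
t: 45.4
tcp_pos: [0.575, -0.1172, 0.0649]
tcp_rot: [-179.9, 0.2, -0.0]
contact_force: [-0.2, -0.0, -1.9]
finger_gap: 0.0533
gripper_force: 48.3
```

>>> {"name": "send_rows", "arguments": {"motion": "0 0 0.7 0; 0 0 0.5 0; 0 0 0.4 0; 0 0 0.2 0; 0 0 0.1 0; 0 0 0 0; 0 0 0 0; 0 0 0 0"}}

```text
t: 46.2
tcp_pos: [0.5772, -0.1192, 0.0499]
tcp_rot: [180.0, -0.0, -0.1]
contact_force: [-0.0, 0.2, -2.6]
finger_gap: 0.0529
gripper_force: 48.3
```

>>> {"name": "send_rows", "arguments": {"motion": "0.06 0 0.1 0; 0 0 0.1 0; 0 0 0.05 0; 0 0 0 0; 0 0 0 0; 0 0 0 0"}}

```text
t: 46.8
tcp_pos: [0.5779, -0.1191, 0.0477]
tcp_rot: [180.0, -0.0, -0.1]
contact_force: [-2.2, 1.7, 9.7]
finger_gap: 0.0529
gripper_force: 49.8
```

>>> {"name": "send_rows", "arguments": {"motion": "0 0 -0.05 0; 0 0 0 0; 0 0 0 0; 0 0 0 0; 0 0 0 0; 0 0 -1 0; 0 0 -2 0; 0 0 -4 0; 0 0 -4.5 0; 0 0 -3.8 0", "fingers": 0.85}}

```text
t: 47.8
tcp_pos: [0.5777, -0.1191, 0.2035]
tcp_rot: [180.0, -0.1, -0.1]
contact_force: [0.3, -0.3, -0.5]
finger_gap: 0.0725
gripper_force: 0.0
```

>>> {"name": "send_rows", "arguments": {"motion": "0.5 -1.5 0 0; 0.5 -3.5 0 0; 0.5 -4.5 0 0; 0.5 -4.5 0 0; 0.5 -4.5 0 0; 0.5 -4.5 0 0; 0.5 -4.5 0 0; 0.5 -3 0 0; 0.21 -2 0 0; 0 -1.41 0 0"}}

```text
t: 48.8
tcp_pos: [0.62, 0.2213, 0.2006]
tcp_rot: [180.0, 0.0, -0.0]
contact_force: [0.7, -0.3, 0.2]
finger_gap: 0.0729
gripper_force: 0.0
```

>>> {"name": "send_rows", "arguments": {"motion": "0 0 0 0; 0 0 2 0; 0 0 3 0; 0 0 3 0; 0 0 2 0; 0 0 0 0; 0 0 0 0; 0 0 0 0"}}

```text
t: 49.6
tcp_pos: [0.6211, 0.2196, 0.1021]
tcp_rot: [-180.0, -0.1, -0.1]
contact_force: [0.0, -0.2, 0.8]
finger_gap: 0.0723
gripper_force: 0.0
```

```bash
python3 go.py .6201 .22 .0504;python3 -c "
from rig import robot;print(robot.observe()['tcp_rot'])"
```

```text
[-0.1  -0.04  5.17]
[-1.79972260e+02 -1.02840786e-01 -1.18967843e-01]
```

>>> {"name": "send_rows", "arguments": {"motion": "-0.1 -0.04 1 0; 0 0 1.5 0; 0 0 1.2 0; 0 0 0.8 0; 0 0 0.4 0; 0 0 0.25 0; 0 0 0 0; 0 0 0 0; 0 0 0 0"}}

```text
t: 50.5
tcp_pos: [0.6195, 0.2205, 0.0495]
tcp_rot: [-180.0, -0.0, -0.1]
contact_force: [0.7, -0.4, 0.2]
finger_gap: 0.0728
gripper_force: 0.0
```

>>> {"name": "send_rows", "arguments": {"motion": "0 0 0 0; 0 0 0 0; 0 0 0 0; 0 0 0 0; 0 0 0 0; 0 0 0 0; 0 0 0 0", "fingers": 0.45, "grip_force": 40}}

```text
t: 51.2
tcp_pos: [0.6196, 0.2205, 0.0497]
tcp_rot: [-180.0, -0.1, -0.1]
contact_force: [-0.6, 0.2, 4.2]
finger_gap: 0.0548
gripper_force: 41.6
```

>>> {"name": "send_rows", "arguments": {"motion": "0 0 -0.5 0; 0 0 -1.5 0; 0 0 -3 0; 0 0 -4 0; 0 0 -4 0; 0 0 -2.5 0; 0 1.5 0 0; -0.5 3 0 0; -0.5 4 0 0; -0.5 4 0 0"}}

```text
t: 52.2
tcp_pos: [0.6029, 0.0938, 0.2037]
tcp_rot: [180.0, 0.1, -0.0]
contact_force: [0.5, -0.3, -2.6]
finger_gap: 0.0552
gripper_force: 43.3
```

>>> {"name": "send_rows", "arguments": {"motion": "-0.5 4 0 0; -0.5 4 0 0; -0.5 4 0 0; -0.5 4 0 0; -0.5 4 0 0; -0.22 4 0 0; 0 3.5 0 0; 0 2.5 0 0; 0 1.42 0 0; 0 0 0 0"}}

```text
t: 53.2
tcp_pos: [0.5757, -0.2203, 0.2037]
tcp_rot: [-180.0, 0.0, -0.2]
contact_force: [0.7, 0.6, -2.1]
finger_gap: 0.055
gripper_force: 43.4
```

>>> {"name": "send_rows", "arguments": {"motion": "0 0 1 0; 0 0 3 0; 0 0 3.5 0; 0 0 3 0; 0 0 2 0; 0 0 1 0; 0 0 0.7 0; 0 0 0 0; 0 0 0 0; 0 0 0 0"}}

```text
t: 54.2
tcp_pos: [0.577, -0.219, 0.0631]
tcp_rot: [180.0, -0.1, -0.1]
contact_force: [-0.3, -0.4, -1.9]
finger_gap: 0.0546
gripper_force: 43.3
```

>>> {"name": "send_rows", "arguments": {"motion": "0.03 -0.02 0.2 0; 0 0 0.15 0; 0 0 0.1 0; 0 0 0.05 0; 0 0 0 0; 0 0 0 0"}}

```text
t: 54.8
tcp_pos: [0.5769, -0.2186, 0.0577]
tcp_rot: [180.0, -0.0, -0.1]
contact_force: [-1.8, 1.7, 8.3]
finger_gap: 0.0548
gripper_force: 44.4
```

>>> {"name": "send_rows", "arguments": {"motion": "0 0 -0.05 0; 0 0 0 0; 0 0 0 0; 0 0 0 0; 0 0 0 0; 0 0 -1 0; 0 0 -2 0; 0 0 -4 0; 0 0 -4.5 0; 0 0 -2.75 0", "fingers": 0.85}}

```text
t: 55.8
tcp_pos: [0.5776, -0.2189, 0.2041]
tcp_rot: [179.9, -0.2, -0.1]
contact_force: [0.3, -0.5, -0.1]
finger_gap: 0.0721
gripper_force: 0.0
```

>>> {"name": "send_rows", "arguments": {"motion": "0 -1.5 0 0; 0.5 -3.5 0 0; 0.5 -4.5 0 0; 0.5 -4.5 0 0; 0.5 -4.5 0 0; 0.5 -4.5 0 0; 0.5 -4.5 0 0; 0.5 -4.5 0 0; 0.5 -4.5 0 0; 0.3 -4.5 0 0"}}

```text
t: 56.8
tcp_pos: [0.6198, 0.1936, 0.2]
tcp_rot: [180.0, 0.0, -0.1]
contact_force: [1.6, -0.2, 0.2]
finger_gap: 0.0722
gripper_force: 0.0
```

>>> {"name": "send_rows", "arguments": {"motion": "0 -4.5 0 0; 0 -3.5 0 0; 0 -3 0 0; 0 -1.81 0 0; 0 0 2 0; 0 0 3 0; 0 0 3 0; 0 0 2 0; 0 0 0 0; 0 0 0 0"}}

```text
t: 57.8
tcp_pos: [0.6205, 0.3192, 0.1004]
tcp_rot: [180.0, 0.0, -0.1]
contact_force: [0.6, 0.2, 0.4]
finger_gap: 0.0727
gripper_force: 0.0
```

```bash
python3 go.py .6202 .3195 .0501;python3 -c "
from rig import robot;print(robot.observe()['tcp_rot'])"
```

```text
[-0.03 -0.03  5.03]
[ 1.79986417e+02  2.47497357e-02 -1.01576068e-01]
```

>>> {"name": "send_rows", "arguments": {"motion": "-0.03 0 1 0; 0 0 1.5 0; 0 0 1.2 0; 0 0 0.8 0; 0 0 0.4 0; 0 0 0.13 0; 0 0 0 0; 0 0 0 0; 0 0 0 0"}}

```text
t: 58.7
tcp_pos: [0.6204, 0.3196, 0.0503]
tcp_rot: [-180.0, -0.0, -0.1]
contact_force: [0.7, 0.4, 0.0]
finger_gap: 0.0725
gripper_force: 0.0
```

>>> {"name": "send_rows", "arguments": {"motion": "0 0 0 0; 0 0 0 0; 0 0 0 0; 0 0 0 0; 0 0 0 0; 0 0 0 0; 0 0 0 0", "fingers": 0.4, "grip_force": 40}}

```text
t: 59.4
tcp_pos: [0.6205, 0.3195, 0.0504]
tcp_rot: [-180.0, -0.0, -0.1]
contact_force: [-0.9, -0.6, 5.6]
finger_gap: 0.0503
gripper_force: 41.3
```

>>> {"name": "send_rows", "arguments": {"motion": "0 0 -0.5 0; 0 0 -1.5 0; 0 0 -3 0; 0 0 -4 0; 0 0 -4 0; 0 0 -2.5 0; 0 1.5 0 0; 0 3 0 0; 0 4 0 0; 0 4 0 0"}}

```text
t: 60.4
tcp_pos: [0.6192, 0.1929, 0.2046]
tcp_rot: [180.0, 0.0, -0.0]
contact_force: [0.2, -1.3, -1.1]
finger_gap: 0.0504
gripper_force: 42.2
```

>>> {"name": "send_rows", "arguments": {"motion": "0 4 0 0; 0 4 0 0; -0.3 4 0 0; -0.5 4 0 0; -0.5 4 0 0; -0.5 4 0 0; -0.5 4 0 0; -0.5 4 0 0; -0.5 4 0 0; 0 4 0 0"}}

```text
t: 61.4
tcp_pos: [0.5847, -0.2072, 0.2047]
tcp_rot: [-180.0, 0.1, -0.1]
contact_force: [1.8, -1.1, -1.6]
finger_gap: 0.0501
gripper_force: 42.2
```

>>> {"name": "send_rows", "arguments": {"motion": "0 4 0 0; 0 3.5 0 0; 0 2 0 0; 0 1.52 0 0; 0 0 0 0; 0 0 1 0; 0 0 3 0; 0 0 3.5 0; 0 0 3 0; 0 0 1.5 0"}}

```text
t: 62.4
tcp_pos: [0.5849, -0.3132, 0.0817]
tcp_rot: [-179.9, 0.2, 0.0]
contact_force: [0.9, 0.1, -1.1]
finger_gap: 0.0506
gripper_force: 42.2
```

>>> {"name": "send_rows", "arguments": {"motion": "0 0 1 0; 0 0 0.6 0; 0 0 0.3 0; 0 0 0 0; 0 0 0 0; 0 0 0 0"}}

```text
t: 63.0
tcp_pos: [0.5867, -0.316, 0.0666]
tcp_rot: [180.0, -0.1, -0.1]
contact_force: [0.6, 1.1, -2.8]
finger_gap: 0.0505
gripper_force: 42.2
```

>>> {"name": "send_rows", "arguments": {"motion": "0.05 -0.03 0.3 0; 0 0 0.2 0; 0 0 0.15 0; 0 0 0.1 0; 0 0 0.05 0; 0 0 0 0; 0 0 0 0"}}

```text
t: 63.7
tcp_pos: [0.5869, -0.3154, 0.0584]
tcp_rot: [180.0, -0.0, -0.1]
contact_force: [-1.6, 1.6, 9.0]
finger_gap: 0.0506
gripper_force: 43.1
```

Contact. I'll release, rise and back away towards the start area so the top view is clear.

>>> {"name": "send_rows", "arguments": {"motion": "0 0 -0.05 0; 0 0 0 0; 0 0 0 0; 0 0 0 0; 0 0 0 0; 0 0 -1 0; 0 0 -2 0; 0 0 -4 0; 0 0 -4.5 0; 0 0 -4.5 0", "fingers": 0.85}}

```text
t: 64.7
tcp_pos: [0.5864, -0.3152, 0.2206]
tcp_rot: [-180.0, 0.0, -0.1]
contact_force: [0.4, -1.0, -0.0]
finger_gap: 0.0725
gripper_force: 0.0
```

>>> {"name": "send_rows", "arguments": {"motion": "0 0 -3 0; -1 1 -2 0; -3 2.7 0 0; -3.4 3.1 0 0; -3.4 3.1 0 0; -3.4 3.1 0 0; -3.4 3.1 0 0; -3.4 3.1 0 0; -3 2.7 0 0; -3 2.7 0 0"}}

```text
t: 65.7
tcp_pos: [0.3148, -0.562, 0.2692]
tcp_rot: [180.0, -0.0, -0.1]
contact_force: [1.5, -0.3, 0.4]
finger_gap: 0.0729
gripper_force: 0.0
```

>>> {"name": "send_rows", "arguments": {"motion": "-2 2 0 0; 0 0 0 0; 0 0 0 0; 0 0 0 0"}}

```text
t: 66.1
tcp_pos: [0.297, -0.5803, 0.2686]
tcp_rot: [-180.0, -0.0, -0.1]
contact_force: [0.2, 0.5, 0.1]
finger_gap: 0.0728
gripper_force: 0.0
```

Run:
```python
from h import *
d=snap();pickle.dump(d,open("cF.pkl","wb"))
A=C["top"]["color"];B=d["top"]["color"]
gray=lambda a:cv2.cvtColor(a,cv2.COLOR_RGB2GRAY).astype(np.float32)
for n,regs in {"top":{"punch":(328,219,353,241),"pot":(364,217,392,243),"bottle":(400,216,428,242),"blue":(385,262,415,292),"tin":(294,163,320,189),"hammer":(138,258,170,345),"pliers":(420,270,455,328)},"side":{"punch":(320,195,350,236),"pot":(340,170,365,213),"bottle":(355,150,380,192)}}.items():
    for k,(a,b,e,f) in regs.items():
        t=gray(C[n]["color"])[b:f,a:e]; S=gray(d[n]["color"])[b-6:f+6,a-6:e+6]
        r=cv2.matchTemplate(S,t,cv2.TM_CCOEFF_NORMED);_,m,_,(x,y)=cv2.minMaxLoc(r)
        print(n,k,"shift",x-6,y-6,round(m,3))
# mandrel in rest: rotate/blob ends in top view
df=np.abs(gray(A)-gray(B));df[:, :]*=1
crop("top",262,250,96,50,8,"pics/f.png",d)
np.set_printoptions(linewidth=250)
for u in(266,267,268,269,270,271,354,355,356,357,358): print(u,B[264:286,u].sum(1))
```

```text
top punch shift 0 0 0.986
top pot shift 0 0 0.978
top bottle shift 0 0 0.993
top blue shift 0 0 0.999
top tin shift 0 0 1.0
top hammer shift 0 0 0.999
top pliers shift 0 0 0.999
side punch shift 0 0 0.879
side pot shift 0 0 0.894
side bottle shift 0 0 0.995
266 [494 491 486 494 479 470 478 481 479 488 491 500 517 507 503 492 490 486 484 481 489 485]
267 [495 490 470 439 404 395 393 383 379 421 485 500 515 517 505 499 484 487 491 489 488 491]
268 [490 473 391 320 301 316 322 280 252 345 481 506 519 514 511 498 489 485 490 488 492 486]
269 [485 470 369 260 266 295 305 268 230 304 467 500 521 511 512 500 486 483 492 482 489 487]
270 [487 476 379 269 289 337 346 298 268 300 442 497 517 511 504 493 486 481 487 485 491 490]
271 [491 470 386 262 275 309 327 289 254 278 420 498 522 511 504 495 485 480 491 482 493 491]
354 [488 506 514 503 496 485 487 489 493 490 484 475 420 436 459 465 440 371 285 325 464 482]
355 [496 509 513 512 494 487 489 491 492 497 484 480 434 332 303 300 298 285 271 334 470 478]
356 [490 505 513 512 495 485 485 494 491 492 487 480 442 314 271 261 279 267 266 332 466 477]
357 [485 506 517 512 495 484 486 495 494 491 492 482 468 403 282 254 273 260 271 340 467 472]
358 [492 509 520 510 497 485 478 495 498 492 489 487 478 444 289 251 266 276 276 331 460 479]
```

Run:
```python
from h import *
q=ray("top",[(267.2,269.6),(354.7,278.7)],.04);d=q[0]-q[1];L=np.linalg.norm(d);u=d/L
print(q,L,np.degrees(np.arctan2(-d[0],d[1])),q[1]+u*(.126+(L-.24)/2))
```

```text
[[ 0.46742889  0.07994961  0.04      ]
 [ 0.44569523 -0.16150101  0.04      ]] 0.24242679403877476 -5.143493654448964 [ 0.45709996 -0.03479986  0.04      ]
```

The mandrel origin reads (0.4571, -0.0348) at -5.1°, against the rest centre at (0.4567, -0.0352) and -5.2°. The bystanders show no image shift, so I'm handing in.

```bash
python3 -c "
from rig import finish_job
print(finish_job())"
```

```text
the job is handed in; nothing more can be done
None
```

The job is handed in at about 66 s: the mandrel lies in the rest within about 1 mm of centre, and the pot, bottle and punch stand are back upright on their spots with no visible shift in the top view. The tin, hammer and pliers show no movement; the first close on the bottle caught its shoulder, so I reopened and gripped it lower.

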